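# Set the edge guide of a strap roller to the tape mark

## Robot

A 6-joint arm with a two-finger parallel gripper is mounted at the origin on the work surface. World frame = base frame: x ahead of the robot, y to its left, z up, the work surface at z = 0. Lengths are in m, angles in rad, forces in N, time in s.
With the tool pointing down it reaches from about 0.4 to 0.825 m from the base axis. Payload 7 kg.
Tool frame: the origin (TCP) lies midway between the tips of the shut fingers; the grasp point (between the pads) lies 19 mm behind it; z points along the fingers, y is the line along which they close (so a half turn about z gives the same grasp; the last joint's range is limited). The gripper opens to 88 mm and grips with 3 to 60 N. Pads are 19 mm wide; open, the fingers measure 130 mm over their backs; the gripper's body (78 mm by 193 mm) begins 47 mm behind the grasp point.
Start: joints at [-0.896, 0.359, 0.012, 0, -1.224, -0.288], TCP at [0.255, -0.625, 0.227] pointing down, gripper open.
Joint ranges: [-3.07, 3.07], [-1.43, 2.12], [-1.02, 1.25], [-3.03, 1.67], [-3.05, -0], [-3.03, 3.03]. Speed limits (rad/s): [2.39, 2.39, 3.01, 3.14, 3.14, 3.14].

## Interface

Orientations are given as [roll, pitch, yaw] about the fixed x, y, z axes, in that order (R = Rz(yaw) Ry(pitch) Rx(roll)).
In Python, from station import get_state, grab_frame, calibration, job_done, boxes_of, regions_of, spot_point gives the robot as it stands. The module is installed in compiled form; this text tells all that it offers.
- The arm moves only by the tool arm_command, never from a script. Its argument "commands" is a list of rows, each an object of numbers: "tx", "ty", "tz": the shift along the tool's x, y, z each as a share of 25 cm, from -1 to 1; "twist": the turn about the tool's z as a share of 180 degrees, from -1 to 1. A call has exactly 8 rows; each row is the pose to reach, as a shift and turn from the pose commanded when the call began, along the tool's axes at that moment, turning the shorter way round; what a row does not reach only later rows make up. A row lasts 1/12 s, in which the tool goes at most 41.7 mm and 7.16 degrees, less where a joint would pass 70% of its speed; a pose out of reach is approached as far as the arm can. A call with a number of a shift or a turn outside -1 to 1 is refused whole. A call with a gripper value outside its range is refused whole. "claw" is the opening, from 0 (shut) to 1 (fully open), set as the call begins (left out, the last holds). The fingers move at their own pace and stop on an object; "grip_force" is the grip in N (left out, the last holds). Time passes only in rows, so rows that repeat a pose let the fingers close, or fill a call up. It gives the time, the measured TCP pose, the force, the opening and the grip force at its end, in the units of the state.
- get_state(): the state, without advancing time (a new reading comes with each control period).
- grab_frame(name): name is "scene" or "top" or "wrist"; returns the picture (420x560x3 uint8, red, green, blue); there is no depth.
- calibration(name): a dict with "camera_matrix" (3x3 intrinsics, pixels), "extrinsics" (4x4, takes a point from camera to world coordinates). Camera axes: x right, y down, z forward; pixel columns grow to the right and rows downward; lengths in m; the calibration is good to about 2 mm. A picture is of the moment at which its call begins: read the wrist's pose just before it. calibration takes no time and is no camera call; for the wrist camera it gives the pose at the moment of the call.
- job_done(): hands the job in; it is judged then, once.
Trained networks look in the newest picture that a camera, given by its name, has taken for a name from the list of things; names that differ only in an ending like _2 or _b are one class to them, and where a whole thing is asked for, a point or a joint stands for the part that bears it (a point fixed in the world has none). Each returns a list of dicts, best first, with "score" (0 to 1); they miss things now and then, are a little off and sometimes report something else, mostly with a low value. They report only what shows in the picture. A call takes as long as a camera call.
- boxes_of(query, camera): "rect" ([left, top, right, bottom] in pixels, round what is visible of it).
- regions_of(query, camera): "region" (420x560 bool, what is visible of it) and "rect" ([left, top, right, bottom] in pixels, round what is visible of it).
- spot_point(query, camera): "uv" ([column, row] in pixels: a listed point, or the origin of a listed thing).
The state is a dict: "t": time; "q": joint angles; "qd": joint speeds; "joint_efforts": joint torques, N m; "eef_pos": TCP position; "ee_rot": TCP orientation; "force": force on the tool from outside, world axes, zero at the start; "moment": the same for the moment, N m; "width": finger opening in m; "gripper_force": force on a finger pad.
Only numpy, scipy, OpenCV 4.12 (cv2) and the standard library are available. Lean on these libraries where they do the work, as an engineer would, in place of code of your own. Each camera call takes 0.05 s, during which the arm holds its last target. There are 200 camera calls.

## Task

Set the strap roller up for the next belt: slide its edge guide, the one with the black knob, along the bar until the guide's fence stands on the middle of the strip of masking tape stuck on the feed table. Bring it to rest there before you let go, then draw clear. Leave everything else on the bench where it lies.

Things in the scene. Friction and masses are not known exactly. Their poses are not given: they have to be found in the camera images.
- machine: Hand-cranked strap roller, dark grey-green casting fixed to the bench, 540 mm wide with the crank at its right, 345 deep, 360 high. Origin on the bench under the middle of its guide bar; x is the feed direction, from the operator's (robot's) side into the rollers; y along the bar, to the left; z up. It stands turned up to 0.2 rad. Its y axis tells how the bar runs; the guide slides along it.
- bar_mid (a point): Middle of the guide bar's axis: round steel bar, 16 mm diameter, along machine y, 140 mm above the bench, 330 mm long between two side cheeks 16 mm thick. By the bar (30 mm before to 35 mm behind it) the cheeks are 165 mm high, further back 293 mm. Below it the steel feed table, top 90 mm above the bench, reaches 105 mm before the bar, 150 mm to each side. Axes as the machine's.
- guard_front (a point): Middle of the front rod of the nip guard: 256 mm above the bench, 20 mm to the operator's side of the bar's axis. The guard is five steel rods of 7 mm, 296 mm long, along the bar; the others rise behind this one to 82 mm further back and 32 mm higher. A gripper pointing straight down onto the knob meets this guard: come from the operator's side along the knob's lean. Axes as the machine's.
- edge_guide (a joint): Place of the edge guide along the bar in m: 0 with its middle at machine y = -100 mm, growing to the left (+y) up to 0.18. It drags with about 4 N and stays where it is left; it cannot turn. Aluminium hub 40 mm diameter, 36 mm long, a black knob on its operator side, and below it the fence, an upright dark plate 5 mm thick, 45 mm before to 35 mm behind the bar's axis. All share one middle plane.
- knob_mid (a point): Middle of the guide's black fluted knob, a cylinder 28 mm in diameter, 34 mm long, on a thinner stem. Its axis leans 40 degrees from vertical to the operator: direction (-0.643, 0, 0.766) in the machine's axes. This point is 48 mm from the bar's axis; the knob spans 31 to 65 mm, the hub ends at 20 mm. Pinch it across, closing along the bar; over 40 mm are free each side. Axes as the machine's.
- fence (a point): Foot of the guide's fence, near its operator-side end: middle of its 5 mm thickness, 1 mm above the feed table, 40 mm before the bar's axis. Axes as the machine's. It has the same y (along the bar) as the knob's middle.
- tape: The mark: buff masking tape flat on the feed table, 70 mm long in the feed direction (33 to 103 mm before the bar's axis), 16 mm wide along the bar. Origin in the middle of the strip; axes as the machine's. The fence must stand on its middle line (same machine y). It lies 50 mm or more to the left (+y) of where the guide starts. The fixed fence without a knob, further left, stays.
- cement_tin: Bystander: tin, 80 mm diameter, 75 mm high, on the bench in front of the machine at its right; origin at its underside.
- skiving_knife: Bystander: flat steel skiving knife, 200 mm long, 36 mm wide, with a brown leather-wrapped grip 11 mm thick, on the bench in front of the machine; origin at its underside.
- hammer: Bystander: hammer, 240 mm long, on the bench to the right.
- nail_tray: Bystander: wooden tray of nails, 160 x 250 mm, 50 mm high, on the bench to the left.
- shoe_last: Bystander: wooden shoe last, 245 mm long, 112 mm high, standing on the bench to the right.
- black_shoe: Bystander: black shoe, 265 mm long, 80 mm high, standing on the bench to the left.
- dressing: Bystander: amber bottle, 60 mm diameter, 150 mm high, standing on the bench to the left or right of the machine.
- thread_spool: Bystander: spool of thread, 56 mm diameter, 75 mm high, standing on the bench to the left or right of the machine.

How it is judged:
On the way:
1. the guide is brought to rest with its fence on the tape (6 mm either way) while the gripper still touches it (y of fence in the frame of tape between -0.006 and 0.006 m and velocity of joint edge_guide between -0.01 and 0.01 m/s and contact force between the fingers and edge_guide above 0.3 N), for 0.2 s.
At the end, for the whole second after the job is handed in: The edge guide is at rest, let go, with the middle of its 5 mm fence within 6 mm of the middle line of the 16 mm tape strip (y of fence in the frame of tape between -0.006 and 0.006 m and velocity of joint edge_guide between -0.01 and 0.01 m/s); the robot touches nothing.
It fails at once if a bystander on the bench is moved by more than 25 mm (distance of any of cement_tin, skiving_knife, hammer, nail_tray, shoe_last, black_shoe, dressing, thread_spool from where it was at the start of the episode above 0.025 m).
It also fails if it takes over 34 s, if anything falls off the work surface, if the arm or the gripper's body presses on something with over 40 N, if the wrist force passes 120 N, or if a joint passes its speed limit or range.

## Working session

There is one attempt and no reset: what is moved stays moved. The work goes in short steps, Python scripts to look and compute and a tool call to move; the robot and the scene stay as the last step left them, time stands still between calls to the robot, and variables do not carry over. Pictures are saved under pics/ and viewed, at most 10 in all, crops included, and the job is handed in when it is done.

Besides the shell and the picture viewer there is one more tool, called after "Emit:" by a JSON object that holds its "op" and its "data". arm_command: Moves the arm, as the interface text tells. Shift numbers are shares of 25 cm and turn numbers shares of 180 degrees, none past 1 either way. Its arguments: {"type":"object","properties":{"commands":{"type":"array"},"claw":{"type":"number"},"grip_force":{"type":"number"}},"required":["commands"]}

```bash
mkdir -p pics
cat > h.py <<'E'
import numpy as np,cv2
from station import *
from scipy.spatial.transform import Rotation as R
def ray(cam,uv,c=None):
    c=c or calibration(cam);K=np.array(c["camera_matrix"]);T=np.array(c["extrinsics"])
    d=T[:3,:3]@np.linalg.solve(K,[uv[0],uv[1],1]);return T[:3,3],d/np.linalg.norm(d)
def atz(cam,uv,z,c=None):
    o,d=ray(cam,uv,c);return o+d*(z-o[2])/d[2]
def save(n,im):cv2.imwrite(f"pics/{n}.png",im[:,:,::-1])
E
python3 - <<'E'
from h import *
np.set_printoptions(precision=4,suppress=True)
for c in("scene","top"):
    save(c+"0",grab_frame(c))
    print(c,calibration(c)["extrinsics"][:3,3] if hasattr(calibration(c)["extrinsics"],'shape') else '')
    for q,z in(("bar_mid",.14),("guard_front",.256),("knob_mid",.14+.048*.766),("fence",.091),("tape",.09),("machine",0)):
        for r in spot_point(q,c)[:2]:print(q,r["uv"],round(r["score"],2),atz(c,r["uv"],z))
s=get_state();print(s["t"],s["eef_pos"],s["ee_rot"],s["force"])
a=cv2.imread("pics/scene0.png");b=cv2.imread("pics/top0.png")
cv2.imwrite("pics/both.png",cv2.resize(np.hstack([a,b]),(800,300)))
E
```

```text
scene [0.6145 0.8482 1.3152]
bar_mid [254.5, 238.6] 0.8 [0.5118 0.0242 0.14  ]
guard_front [261.6, 210.1] 0.86 [0.4911 0.019  0.256 ]
knob_mid [262.0, 199.0] 0.66 [ 0.4748 -0.0824  0.1768]
fence [262.2, 217.4] 0.7 [ 0.4742 -0.0826  0.091 ]
tape [279.8, 250.3] 0.42 [0.4426 0.04   0.09  ]
machine [248.7, 263.5] 0.65 [0.5294 0.0131 0.    ]
top [0.1309 0.0014 1.5656]
bar_mid [268.6, 188.5] 0.74 [0.5042 0.0178 0.14  ]
bar_mid [302.5, 192.0] 0.74 [ 0.4924 -0.0837  0.14  ]
guard_front [265.8, 178.6] 0.68 [0.5022 0.024  0.256 ]
knob_mid [303.3, 192.0] 0.62 [ 0.483  -0.0839  0.1768]
knob_mid [233.2, 244.8] 0.27 [0.3299 0.1194 0.1768]
fence [301.5, 204.3] 0.57 [ 0.4657 -0.0827  0.091 ]
tape [264.2, 209.3] 0.55 [0.4513 0.0324 0.09  ]
machine [265.4, 199.4] 0.8 [0.5041 0.0302 0.    ]
0.7 [ 0.2546 -0.6251  0.2266] [-3.1415  0.     -2.7548] [ 0.4826  0.4957 -0.0517]
```

View pics/both.png

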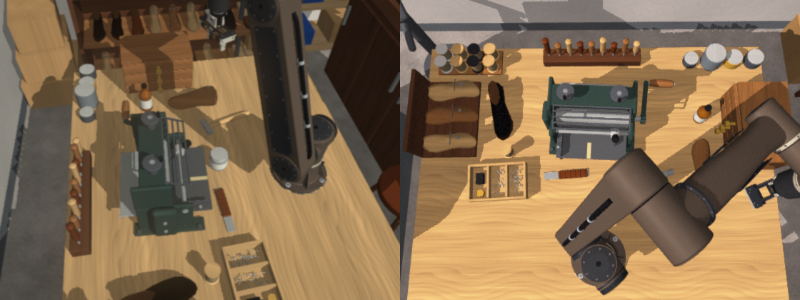

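Emit:
{"op": "arm_command", "data": {"commands": [{"tx":0,"ty":0,"tz":-0.17},{"tx":-0.2,"ty":0.1,"tz":-0.33,"twist":0.04},{"tx":-0.3,"ty":0.2,"tz":-0.45,"twist":0.08},{"tx":-0.4,"ty":0.3,"tz":-0.6,"twist":0.12},{"tx":-0.5,"ty":0.35,"tz":-0.7,"twist":0.12},{"tx":-0.6,"ty":0.4,"tz":-0.8,"twist":0.12},{"tx":-0.7,"ty":0.5,"tz":-0.9,"twist":0.12},{"tx":-0.8,"ty":0.56,"tz":-1,"twist":0.12}], "claw": 1}}

```text
invalid input
```

```bash
python3 -c "
from h import *
np.set_printoptions(precision=4,suppress=True)
s=get_state();print(s)"
```

```text
{'t': 0.7, 'q': array([-0.8959,  0.3585,  0.0119, -0.    , -1.2241, -0.2881]), 'qd': array([ 0.0005,  0.0009,  0.0009, -0.0016,  0.0001, -0.0013]), 'joint_efforts': array([  0.0001, -58.2163,  29.3253,   7.001 ,   0.0126,  -0.    ]), 'eef_pos': array([ 0.2546, -0.6251,  0.2266]), 'ee_rot': array([-3.1415,  0.    , -2.7548]), 'force': array([ 0.4826,  0.4957, -0.0517]), 'moment': array([-0.0076, -0.0386, -0.035 ]), 'gripper_force': 0.0, 'width': 0.0876925612959641}
```

Emit:
{"op": "arm_command", "data": {"commands": [{"tx":0,"ty":0,"tz":-0.17,"twist":0},{"tx":-0.2,"ty":0.1,"tz":-0.33,"twist":0.04},{"tx":-0.3,"ty":0.2,"tz":-0.45,"twist":0.08},{"tx":-0.4,"ty":0.3,"tz":-0.6,"twist":0.12},{"tx":-0.5,"ty":0.35,"tz":-0.7,"twist":0.12},{"tx":-0.6,"ty":0.4,"tz":-0.8,"twist":0.12},{"tx":-0.7,"ty":0.5,"tz":-0.9,"twist":0.12},{"tx":-0.8,"ty":0.56,"tz":-1,"twist":0.12}], "claw": 1}}

```text
t: 1.37
eef_pos: [0.3745, -0.4379, 0.459]
ee_rot: [-3.141, 0.001, -3.132]
force: [1.8, -0.2, 0.3]
width: 0.0879
gripper_force: 0.0
```

```bash
python3 -c "
from h import *
np.set_printoptions(precision=4,suppress=True)
s=get_state();print(s)"
```

```text
{'t': 1.3667, 'q': array([-0.524 ,  0.1357,  0.2268, -0.    , -1.661 , -1.0373]), 'qd': array([ 0.7048, -0.1668,  0.4883, -0.0005, -0.6582, -0.6954]), 'joint_efforts': array([ -5.5597, -42.8787,  28.9401,   7.3899,   0.9174,   1.1781]), 'eef_pos': array([ 0.3745, -0.4379,  0.459 ]), 'ee_rot': array([-3.1412,  0.0008, -3.1321]), 'force': array([ 1.7829, -0.1866,  0.2592]), 'moment': array([-0.1627, -0.2184, -0.0222]), 'gripper_force': 0.0, 'width': 0.08785962523198902}
```

Emit:
{"op": "arm_command", "data": {"commands": [{"tx":-0.1,"ty":0.15,"tz":-0.1,"twist":0},{"tx":-0.2,"ty":0.3,"tz":-0.2,"twist":0},{"tx":-0.3,"ty":0.4,"tz":-0.3,"twist":0},{"tx":-0.4,"ty":0.5,"tz":-0.4,"twist":0},{"tx":-0.5,"ty":0.6,"tz":-0.5,"twist":0},{"tx":-0.6,"ty":0.7,"tz":-0.6,"twist":0},{"tx":-0.7,"ty":0.85,"tz":-0.7,"twist":0},{"tx":-0.8,"ty":1,"tz":-0.8,"twist":0}]}}

```text
t: 2.03
eef_pos: [0.5501, -0.2186, 0.636]
ee_rot: [-3.141, 0.001, -3.132]
force: [0.2, -0.3, 0.3]
width: 0.0872
gripper_force: 0.0
```

```bash
python3 -c "
from h import *
np.set_printoptions(precision=4,suppress=True)
s=get_state();print(s['q'],s['eef_pos'],s['ee_rot'])
print(atz('top',(280,67),0),atz('top',(280,40),0))
save('wr1',grab_frame('wrist'));print(np.array(calibration('wrist')['extrinsics']))"
```

```text
[-0.0481  0.2696  0.8021  0.0001 -2.1024 -1.5131] [ 0.5501 -0.2186  0.636 ] [-3.1414  0.0009 -3.1322]
[ 0.978  -0.0235  0.    ] [ 1.0821 -0.0247  0.    ]
[[-0.0131  0.9617  0.2738  0.4794]
 [ 0.9999  0.0123  0.0048 -0.2161]
 [ 0.0012  0.2739 -0.9618  0.7947]
 [ 0.      0.      0.      1.    ]]
```

View pics/wr1.png

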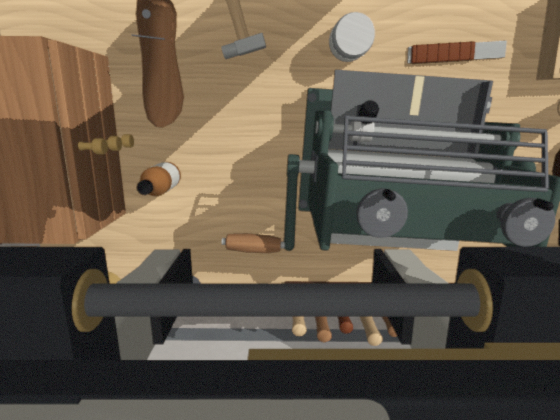

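Run:
```python
from h import *
np.set_printoptions(precision=4,suppress=True)
c=calibration('wrist')
for q,z in(("bar_mid",.14),("guard_front",.256),("knob_mid",.1768),("fence",.091),("tape",.09)):
    for r in spot_point(q,'wrist')[:2]:print(q,r["uv"],round(r["score"],2),atz('wrist',r["uv"],z,c))
# guard front rod ends, table front edge, tape ends (by eye from picture)
for n,uv,z in(("rodL",(346,120),.256),("rodR",(546,132),.256),("tblL",(334,73),.09),("tblR",(490,81),.09),("tape1",(418,78),.09),("tape2",(415,113),.09)):print(n,atz('wrist',uv,z,c))
s=get_state();print(s['t'],s['eef_pos'],s['q'])
```

```text
bar_mid [416.0, 131.3] 0.75 [0.5139 0.0284 0.14  ]
guard_front [442.6, 123.4] 0.92 [0.4959 0.0232 0.256 ]
knob_mid [368.3, 114.2] 0.75 [ 0.4849 -0.0692  0.1768]
fence [358.1, 108.9] 0.83 [ 0.4761 -0.0691  0.091 ]
tape [416.1, 96.0] 0.56 [0.4511 0.0396 0.09  ]
rodL [ 0.4929 -0.1203  0.256 ]
rodR [0.5063 0.1792 0.256 ]
tblL [ 0.4123 -0.1186  0.09  ]
tblR [0.4225 0.1753 0.09  ]
tape1 [0.419  0.0394 0.09  ]
tape2 [0.4822 0.0411 0.09  ]
2.3333 [ 0.5493 -0.2202  0.6343] [-0.0512  0.2685  0.7961  0.0001 -2.0991 -1.5099]
```

Emit:
{"op": "arm_command", "data": {"commands": [{"tx":-0.1,"ty":0,"tz":-0.15,"twist":0},{"tx":-0.2,"ty":0,"tz":-0.3,"twist":0},{"tx":-0.3,"ty":0,"tz":-0.45,"twist":0},{"tx":-0.4,"ty":0,"tz":-0.6,"twist":0},{"tx":-0.5,"ty":0,"tz":-0.75,"twist":0},{"tx":-0.5,"ty":0,"tz":-0.9,"twist":0},{"tx":-0.5,"ty":0,"tz":-1,"twist":0},{"tx":-0.5,"ty":0,"tz":-1,"twist":0}]}}

```text
t: 3.0
eef_pos: [0.5784, -0.1938, 0.7077]
ee_rot: [-3.128, 0.027, -3.132]
force: [-0.4, -0.6, 0.8]
width: 0.0875
gripper_force: 0.0
```

```bash
python3 -c "
from h import *
np.set_printoptions(precision=4,suppress=True)
s=get_state();print(s['t'],s['q'],s['eef_pos'],s['ee_rot'])"
```

```text
3.0 [ 0.0054  0.4336  1.2516  0.0196 -2.3614 -1.5531] [ 0.5784 -0.1938  0.7077] [-3.1277  0.0273 -3.1324]
```

Emit:
{"op": "arm_command", "data": {"commands": [{"tx":0.05,"ty":0,"tz":0.1,"twist":0},{"tx":0.1,"ty":0,"tz":0.2,"twist":0},{"tx":0.1,"ty":0,"tz":0.3,"twist":0},{"tx":0.1,"ty":0,"tz":0.4,"twist":0},{"tx":0.1,"ty":0,"tz":0.4,"twist":0},{"tx":0.1,"ty":0,"tz":0.4,"twist":0},{"tx":0.1,"ty":0,"tz":0.4,"twist":0},{"tx":0.1,"ty":0,"tz":0.4,"twist":0}]}}

```text
t: 3.67
eef_pos: [0.5582, -0.1955, 0.6073]
ee_rot: [-3.127, 0.027, -3.132]
force: [0.1, 0.5, -0.0]
width: 0.0877
gripper_force: 0.0
```

```bash
python3 -c "
from h import *
np.set_printoptions(precision=4,suppress=True)
s=get_state();print(s['t'],s['q'],s['eef_pos'],s['ee_rot'])"
```

```text
3.6667 [ 0.0028  0.2153  0.6518  0.0153 -1.9802 -1.5579] [ 0.5582 -0.1955  0.6073] [-3.1273  0.027  -3.1319]
```

Emit:
{"op": "arm_command", "data": {"commands": [{"tx":-0.05,"ty":0.16,"tz":0,"twist":0},{"tx":-0.1,"ty":0.32,"tz":0,"twist":0},{"tx":-0.15,"ty":0.48,"tz":0,"twist":0},{"tx":-0.2,"ty":0.64,"tz":0,"twist":0},{"tx":-0.3,"ty":0.8,"tz":0,"twist":0},{"tx":-0.4,"ty":0.95,"tz":-0.1,"twist":0},{"tx":-0.7,"ty":1,"tz":-0.4,"twist":0},{"tx":-1,"ty":1,"tz":-0.7,"twist":0}]}}

```text
t: 4.33
eef_pos: [0.6822, 0.0433, 0.6556]
ee_rot: [-3.126, 0.036, -3.129]
force: [-9.5, 48.0, 63.9]
width: 0.0877
gripper_force: 0.0
```

Emit:
{"op": "arm_command", "data": {"commands": [{"tx":-0.8,"ty":0,"tz":-0.8,"twist":0},{"tx":-0.8,"ty":0,"tz":-0.8,"twist":0},{"tx":-0.8,"ty":0,"tz":-0.8,"twist":0},{"tx":-0.8,"ty":0,"tz":-0.8,"twist":0},{"tx":-0.8,"ty":0,"tz":-0.8,"twist":0},{"tx":-0.8,"ty":0,"tz":-0.8,"twist":0},{"tx":-0.8,"ty":0,"tz":-0.8,"twist":0},{"tx":-0.8,"ty":0,"tz":-0.8,"twist":0}]}}

```text
t: 5.0
eef_pos: [0.6992, 0.0364, 0.6533]
ee_rot: [-3.123, 0.068, -3.131]
force: [0.3, -0.0, -0.5]
width: 0.0875
gripper_force: 0.0
```

```bash
python3 -c "
from h import *
np.set_printoptions(precision=4,suppress=True)
s=get_state();print(s['t'],s['q'],s['eef_pos'],s['ee_rot'])"
```

```text
5.0 [ 0.3517  0.5317  1.2516  0.0508 -2.2323 -1.8804] [0.6992 0.0364 0.6533] [-3.1232  0.0679 -3.1313]
```

Emit:
{"op": "arm_command", "data": {"commands": [{"tx":-0.8,"ty":0.4,"tz":-0.8,"twist":0},{"tx":-0.8,"ty":0.4,"tz":-0.8,"twist":0},{"tx":-0.8,"ty":0.4,"tz":-0.8,"twist":0},{"tx":-0.8,"ty":0.4,"tz":-0.8,"twist":0},{"tx":-0.8,"ty":0.4,"tz":-0.8,"twist":0},{"tx":-0.8,"ty":0.4,"tz":-0.8,"twist":0},{"tx":-0.8,"ty":0.4,"tz":-0.8,"twist":0},{"tx":-0.8,"ty":0.4,"tz":-0.8,"twist":0}]}}

```text
t: 5.67
eef_pos: [0.7102, 0.0973, 0.6498]
ee_rot: [-3.121, 0.097, -3.13]
force: [-0.9, 0.3, -0.0]
width: 0.0876
gripper_force: 0.0
```

Emit:
{"op": "arm_command", "data": {"commands": [{"tx":-1,"ty":0.3,"tz":-0.8,"twist":0},{"tx":-1,"ty":0.3,"tz":-0.8,"twist":0},{"tx":-1,"ty":0.3,"tz":-0.8,"twist":0},{"tx":-1,"ty":0.3,"tz":-0.8,"twist":0},{"tx":-1,"ty":0.3,"tz":-0.8,"twist":0},{"tx":-1,"ty":0.3,"tz":-0.8,"twist":0},{"tx":-1,"ty":0.3,"tz":-0.8,"twist":0},{"tx":-1,"ty":0.3,"tz":-0.8,"twist":0}]}}

```text
t: 6.33
eef_pos: [0.733, 0.128, 0.6384]
ee_rot: [-3.12, 0.129, -3.13]
force: [0.0, 0.6, 0.2]
width: 0.0874
gripper_force: 0.0
```

Emit:
{"op": "arm_command", "data": {"commands": [{"tx":-1,"ty":0.2,"tz":-0.6,"twist":0},{"tx":-1,"ty":0.2,"tz":-0.6,"twist":0},{"tx":-1,"ty":0.2,"tz":-0.6,"twist":0},{"tx":-1,"ty":0.2,"tz":-0.6,"twist":0},{"tx":-1,"ty":0.2,"tz":-0.6,"twist":0},{"tx":-1,"ty":0.2,"tz":-0.6,"twist":0},{"tx":-1,"ty":0.2,"tz":-0.6,"twist":0},{"tx":-1,"ty":0.2,"tz":-0.6,"twist":0}]}}

```text
t: 7.0
eef_pos: [0.7682, 0.1421, 0.6191]
ee_rot: [-3.121, 0.163, -3.129]
force: [-0.5, 0.3, -0.1]
width: 0.0878
gripper_force: 0.0
```

Emit:
{"op": "arm_command", "data": {"commands": [{"tx":-1,"ty":0,"tz":-0.8,"twist":0},{"tx":-1,"ty":0,"tz":-0.8,"twist":0},{"tx":-1,"ty":0,"tz":-0.8,"twist":0},{"tx":-1,"ty":0,"tz":-0.8,"twist":0},{"tx":-1,"ty":0,"tz":-0.8,"twist":0},{"tx":-1,"ty":0,"tz":-0.8,"twist":0},{"tx":-1,"ty":0,"tz":-0.8,"twist":0},{"tx":-1,"ty":0,"tz":-0.8,"twist":0}]}}

```text
t: 7.67
eef_pos: [0.7793, 0.1221, 0.6272]
ee_rot: [-3.12, 0.199, -3.128]
force: [-0.5, -0.3, -0.4]
width: 0.0874
gripper_force: 0.0
```

Emit:
{"op": "arm_command", "data": {"commands": [{"tx":-1,"ty":0,"tz":-0.8,"twist":0},{"tx":-1,"ty":0,"tz":-0.8,"twist":0},{"tx":-1,"ty":0,"tz":-0.8,"twist":0},{"tx":-1,"ty":0,"tz":-0.8,"twist":0},{"tx":-1,"ty":0,"tz":-0.8,"twist":0},{"tx":-1,"ty":0,"tz":-0.8,"twist":0},{"tx":-1,"ty":0,"tz":-0.8,"twist":0},{"tx":-1,"ty":0,"tz":-0.8,"twist":0}]}}

```text
t: 8.33
eef_pos: [0.7858, 0.1062, 0.6388]
ee_rot: [-3.119, 0.234, -3.127]
force: [-0.1, 0.3, 0.1]
width: 0.0876
gripper_force: 0.0
```

Emit:
{"op": "arm_command", "data": {"commands": [{"tx":-1,"ty":0,"tz":-0.9,"twist":0},{"tx":-1,"ty":0,"tz":-0.9,"twist":0},{"tx":-1,"ty":0,"tz":-0.9,"twist":0},{"tx":-1,"ty":0,"tz":-0.9,"twist":0},{"tx":-1,"ty":0,"tz":-0.9,"twist":0},{"tx":-1,"ty":0,"tz":-0.9,"twist":0},{"tx":-1,"ty":0,"tz":-0.9,"twist":0},{"tx":-1,"ty":0,"tz":-0.9,"twist":0}]}}

```text
t: 9.0
eef_pos: [0.7793, 0.0931, 0.6611]
ee_rot: [-3.118, 0.27, -3.126]
force: [0.1, 0.1, 0.2]
width: 0.0877
gripper_force: 0.0
```

```bash
python3 -c "
from h import *
np.set_printoptions(precision=4,suppress=True)
s=get_state();print(s['t'],s['q'],s['eef_pos'],s['ee_rot'])
print(R.from_euler('xyz',s['ee_rot']).as_matrix())"
```

```text
9.0 [ 0.4278  0.5593  1.2505  0.1435 -2.0189 -1.9086] [0.7793 0.0931 0.6611] [-3.1176  0.2701 -3.1265]
[[-0.9636 -0.0087  0.267 ]
 [-0.0146  0.9997 -0.0199]
 [-0.2668 -0.0231 -0.9635]]
```

Emit:
{"op": "arm_command", "data": {"commands": [{"tx":-1,"ty":0,"tz":-0.8,"twist":0},{"tx":-1,"ty":0,"tz":-0.8,"twist":0},{"tx":-1,"ty":0,"tz":-0.8,"twist":0},{"tx":-1,"ty":0,"tz":-0.8,"twist":0},{"tx":-1,"ty":0,"tz":-0.8,"twist":0},{"tx":-1,"ty":0,"tz":-0.8,"twist":0},{"tx":-1,"ty":0,"tz":-0.8,"twist":0},{"tx":-1,"ty":0,"tz":-0.8,"twist":0}]}}

```text
t: 9.67
eef_pos: [0.7796, 0.0829, 0.6772]
ee_rot: [-3.115, 0.306, -3.125]
force: [-0.5, -0.4, 0.4]
width: 0.0874
gripper_force: 0.0
```

Emit:
{"op": "arm_command", "data": {"commands": [{"tx":-1,"ty":0,"tz":-0.8,"twist":0},{"tx":-1,"ty":0,"tz":-0.8,"twist":0},{"tx":-1,"ty":0,"tz":-0.8,"twist":0},{"tx":-1,"ty":0,"tz":-0.8,"twist":0},{"tx":-1,"ty":0,"tz":-0.8,"twist":0},{"tx":-1,"ty":0,"tz":-0.8,"twist":0},{"tx":-1,"ty":0,"tz":-0.8,"twist":0},{"tx":-1,"ty":0,"tz":-0.8,"twist":0}]}}

```text
t: 10.33
eef_pos: [0.7763, 0.0749, 0.6958]
ee_rot: [-3.113, 0.343, -3.124]
force: [0.6, 0.0, -0.3]
width: 0.0879
gripper_force: 0.0
```

Emit:
{"op": "arm_command", "data": {"commands": [{"tx":-1,"ty":0,"tz":-0.8,"twist":0},{"tx":-1,"ty":0,"tz":-0.8,"twist":0},{"tx":-1,"ty":0,"tz":-0.8,"twist":0},{"tx":-1,"ty":0,"tz":-0.8,"twist":0},{"tx":-1,"ty":0,"tz":-0.8,"twist":0},{"tx":-1,"ty":0,"tz":-0.8,"twist":0},{"tx":-1,"ty":0,"tz":-0.8,"twist":0},{"tx":-1,"ty":0,"tz":-0.8,"twist":0}]}}

```text
t: 11.0
eef_pos: [0.7701, 0.0689, 0.7165]
ee_rot: [-3.109, 0.38, -3.123]
force: [0.7, -0.5, 0.3]
width: 0.0875
gripper_force: 0.0
```

Emit:
{"op": "arm_command", "data": {"commands": [{"tx":-1,"ty":0,"tz":-0.8,"twist":0},{"tx":-1,"ty":0,"tz":-0.8,"twist":0},{"tx":-1,"ty":0,"tz":-0.8,"twist":0},{"tx":-1,"ty":0,"tz":-0.8,"twist":0},{"tx":-1,"ty":0,"tz":-0.8,"twist":0},{"tx":-1,"ty":0,"tz":-0.8,"twist":0},{"tx":-1,"ty":0,"tz":-0.8,"twist":0},{"tx":-1,"ty":0,"tz":-0.8,"twist":0}]}}

```text
t: 11.67
eef_pos: [0.761, 0.0644, 0.7387]
ee_rot: [-3.106, 0.417, -3.122]
force: [-0.8, 0.6, -0.6]
width: 0.0877
gripper_force: 0.0
```

Emit:
{"op": "arm_command", "data": {"commands": [{"tx":-1,"ty":0,"tz":-0.8,"twist":0},{"tx":-1,"ty":0,"tz":-0.8,"twist":0},{"tx":-1,"ty":0,"tz":-0.8,"twist":0},{"tx":-1,"ty":0,"tz":-0.8,"twist":0},{"tx":-1,"ty":0,"tz":-0.8,"twist":0},{"tx":-1,"ty":0,"tz":-0.8,"twist":0},{"tx":-1,"ty":0,"tz":-0.8,"twist":0},{"tx":-1,"ty":0,"tz":-0.8,"twist":0}]}}

```text
t: 12.33
eef_pos: [0.7493, 0.0614, 0.7622]
ee_rot: [-3.102, 0.455, -3.12]
force: [0.8, 0.2, 0.0]
width: 0.0877
gripper_force: 0.0
```

```bash
python3 -c "
from h import *
np.set_printoptions(precision=4,suppress=True)
s=get_state();print(s['t'],s['q'],s['eef_pos'],s['ee_rot'])
print(R.from_euler('xyz',s['ee_rot']).as_matrix())"
```

```text
12.3333 [ 0.4472  0.4554  1.2505  0.2363 -1.9522 -1.8714] [0.7493 0.0614 0.7622] [-3.1022  0.455  -3.1203]
[[-0.8981 -0.0039  0.4398]
 [-0.0191  0.9994 -0.0301]
 [-0.4394 -0.0354 -0.8976]]
```

Emit:
{"op": "arm_command", "data": {"commands": [{"tx":0.06,"ty":-0.01,"tz":0.03,"twist":0},{"tx":0.18,"ty":-0.04,"tz":0.09,"twist":0.005},{"tx":0.32,"ty":-0.07,"tz":0.17,"twist":0.01},{"tx":0.46,"ty":-0.1,"tz":0.24,"twist":0.015},{"tx":0.6,"ty":-0.14,"tz":0.31,"twist":0.015},{"tx":0.74,"ty":-0.17,"tz":0.38,"twist":0.015},{"tx":0.88,"ty":-0.2,"tz":0.46,"twist":0.015},{"tx":1,"ty":-0.23,"tz":0.52,"twist":0.015}]}}

```text
t: 13.0
eef_pos: [0.5897, -0.0017, 0.5482]
ee_rot: [-3.126, 0.457, 3.11]
force: [-0.3, 0.9, 0.7]
width: 0.0874
gripper_force: 0.0
```

Emit:
{"op": "arm_command", "data": {"commands": [{"tx":0.14,"ty":-0.03,"tz":0.07,"twist":0},{"tx":0.28,"ty":-0.06,"tz":0.14,"twist":0},{"tx":0.42,"ty":-0.09,"tz":0.21,"twist":0},{"tx":0.56,"ty":-0.13,"tz":0.28,"twist":0},{"tx":0.7,"ty":-0.16,"tz":0.35,"twist":0},{"tx":0.84,"ty":-0.19,"tz":0.42,"twist":0},{"tx":0.94,"ty":-0.22,"tz":0.48,"twist":0},{"tx":1,"ty":-0.23,"tz":0.52,"twist":0}]}}

```text
t: 13.67
eef_pos: [0.4194, -0.0567, 0.3209]
ee_rot: [-3.125, 0.455, 3.11]
force: [-0.7, 0.0, 1.0]
width: 0.0882
gripper_force: 0.0
```

Run:
```python
from h import *
np.set_printoptions(precision=4,suppress=True)
c=calibration('wrist');im=grab_frame('wrist');save('wr2',im)
for q,z in(("bar_mid",.14),("guard_front",.256),("knob_mid",.1768),("fence",.091),("tape",.09)):
    for r in spot_point(q,'wrist')[:2]:print(q,r["uv"],round(r["score"],2),atz('wrist',r["uv"],z,c))
s=get_state();print(s['t'],s['eef_pos'],s['ee_rot'],s['q'])
print(R.from_euler('xyz',s['ee_rot']).as_matrix());print(c)
```

```text
bar_mid [362.9, 186.3] 0.69 [0.5123 0.0211 0.14  ]
guard_front [387.9, 264.6] 0.6 [0.4974 0.0202 0.256 ]
knob_mid [268.8, 180.7] 0.8 [ 0.4747 -0.0726  0.1768]
fence [272.4, 127.2] 0.71 [ 0.4683 -0.0719  0.091 ]
tape [378.4, 105.3] 0.66 [0.4475 0.0372 0.09  ]
13.9667 [ 0.4234 -0.0547  0.3257] [-3.126   0.4582  3.1103] [ 0.5986 -0.476  -0.7623  0.3443 -0.9431 -2.3597]
[[-0.8964  0.0382  0.4416]
 [ 0.028   0.9992 -0.0294]
 [-0.4424 -0.014  -0.8967]]
{'camera_matrix': array([[353.47  ,   0.    , 281.7729],
       [  0.    , 353.47  , 210.3183],
       [  0.    ,   0.    ,   1.    ]]), 'extrinsics': array([[ 0.0379,  0.7451,  0.6659,  0.284 ],
       [ 0.9992, -0.0193, -0.0353, -0.0503],
       [-0.0135,  0.6667, -0.7452,  0.4303],
       [ 0.    ,  0.    ,  0.    ,  1.    ]])}
```

View pics/wr2.png

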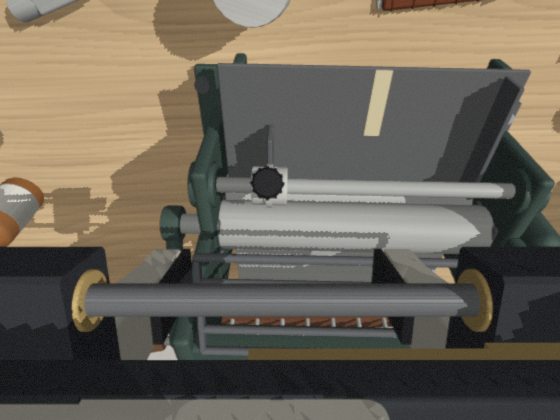

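Emit:
{"op": "arm_command", "data": {"commands": [{"tx":0.03,"ty":-0.02,"tz":0.03,"twist":0},{"tx":0.06,"ty":-0.04,"tz":0.09,"twist":0},{"tx":0.08,"ty":-0.05,"tz":0.16,"twist":0},{"tx":0.087,"ty":-0.054,"tz":0.24,"twist":0},{"tx":0.087,"ty":-0.054,"tz":0.32,"twist":0},{"tx":0.087,"ty":-0.054,"tz":0.37,"twist":0},{"tx":0.087,"ty":-0.054,"tz":0.4,"twist":0},{"tx":0.087,"ty":-0.054,"tz":0.4,"twist":0}], "claw": 0.68}}

```text
t: 14.63
eef_pos: [0.4461, -0.0719, 0.2228]
ee_rot: [-3.124, 0.453, 3.11]
force: [0.2, 0.7, -0.8]
width: 0.0594
gripper_force: 0.0
```

Run:
```python
from h import *
np.set_printoptions(precision=4,suppress=True)
c=calibration('wrist');im=grab_frame('wrist');save('wr3',im)
for q,z in(("bar_mid",.14),("guard_front",.256),("knob_mid",.1768),("fence",.091),("tape",.09)):
    for r in spot_point(q,'wrist')[:1]:print(q,r["uv"],round(r["score"],2),atz('wrist',r["uv"],z,c))
s=get_state();M=R.from_euler('xyz',s['ee_rot']).as_matrix();print(s['t'],s['eef_pos'],s['q'])
print(M, M.T@(np.array([.479,-.0726,.163])-s['eef_pos']))
```

```text
bar_mid [405.4, 238.1] 0.84 [0.5136 0.0204 0.14  ]
guard_front [374.4, 145.2] 0.23 [ 0.3579 -0.0452  0.256 ]
knob_mid [282.4, 243.9] 0.57 [ 0.4784 -0.0736  0.1768]
fence [287.2, 156.6] 0.96 [ 0.468  -0.0705  0.091 ]
tape [425.5, 129.9] 0.83 [0.4478 0.035  0.09  ]
14.9333 [ 0.4466 -0.0709  0.2257] [ 0.4549 -0.3372 -0.941   0.4002 -0.6008 -2.3507]
[[-0.8966  0.0381  0.4412]
 [ 0.028   0.9992 -0.0294]
 [-0.442  -0.014  -0.8969]] [-0.0014  0.0004  0.0706]
```

View pics/wr3.png

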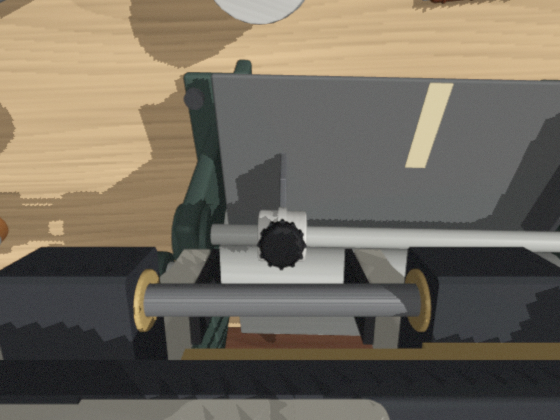

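Emit:
{"op": "arm_command", "data": {"commands": [{"tx":0,"ty":0,"tz":0.03,"twist":0},{"tx":0,"ty":0,"tz":0.08,"twist":0},{"tx":0,"ty":0,"tz":0.13,"twist":0},{"tx":0,"ty":0,"tz":0.18,"twist":0},{"tx":0,"ty":0,"tz":0.22,"twist":0},{"tx":0,"ty":0,"tz":0.24,"twist":0},{"tx":0,"ty":0,"tz":0.25,"twist":0},{"tx":0,"ty":0,"tz":0.25,"twist":0}]}}

```text
t: 15.6
eef_pos: [0.4756, -0.0742, 0.1719]
ee_rot: [-3.128, 0.452, 3.11]
force: [0.7, -0.7, 0.1]
width: 0.0596
gripper_force: 0.0
```

Emit:
{"op": "arm_command", "data": {"commands": [{"tx":0,"ty":0,"tz":0,"twist":0},{"tx":0,"ty":0,"tz":0,"twist":0},{"tx":0,"ty":0,"tz":0,"twist":0},{"tx":0,"ty":0,"tz":0,"twist":0},{"tx":0,"ty":0,"tz":0,"twist":0},{"tx":0,"ty":0,"tz":0,"twist":0},{"tx":0,"ty":0,"tz":0,"twist":0},{"tx":0,"ty":0,"tz":0,"twist":0}], "claw": 0, "grip_force": 20}}

```text
t: 16.27
eef_pos: [0.4755, -0.0741, 0.172]
ee_rot: [-3.128, 0.452, 3.11]
force: [-4.8, 1.6, 4.9]
width: 0.0273
gripper_force: 20.0
```

```bash
python3 -c "
from h import *
np.set_printoptions(precision=4,suppress=True)
s=get_state();print(s)"
```

```text
{'t': 16.2667, 'q': array([ 0.3533, -0.19  , -1.0161,  0.509 , -0.3698, -2.4004]), 'qd': array([-0.0005,  0.0016, -0.0021,  0.0005, -0.0007, -0.0009]), 'joint_efforts': array([-0.4918, -7.6691, 24.7961,  4.723 ,  0.9727,  0.0102]), 'eef_pos': array([ 0.4755, -0.0741,  0.172 ]), 'ee_rot': array([-3.1283,  0.4521,  3.1104]), 'force': array([-4.756 ,  1.5746,  4.9176]), 'moment': array([0.613 , 2.1828, 0.2334]), 'gripper_force': 20.003782510757446, 'width': 0.027347722450379378}
```

Emit:
{"op": "arm_command", "data": {"commands": [{"tx":0,"ty":0.03,"tz":-0.005,"twist":0},{"tx":0,"ty":0.08,"tz":-0.01,"twist":0},{"tx":0,"ty":0.14,"tz":-0.015,"twist":0},{"tx":0,"ty":0.21,"tz":-0.015,"twist":0},{"tx":0,"ty":0.28,"tz":-0.015,"twist":0},{"tx":0,"ty":0.34,"tz":-0.015,"twist":0},{"tx":0,"ty":0.38,"tz":-0.015,"twist":0},{"tx":0,"ty":0.4,"tz":-0.015,"twist":0}]}}

```text
t: 16.93
eef_pos: [0.4799, 0.0238, 0.1781]
ee_rot: [-3.127, 0.43, 3.106]
force: [0.4, -4.0, -31.2]
width: 0.0274
gripper_force: 20.0
```

Run:
```python
from h import *
np.set_printoptions(precision=4,suppress=True)
c=calibration('wrist');im=grab_frame('wrist');save('wr4',im)
P={}
for q,z in(("fence",.091),("tape",.09)):
    for r in spot_point(q,'wrist')[:1]:P[q]=atz('wrist',r["uv"],z,c);print(q,r["uv"],round(r["score"],2),P[q])
print((P['tape']-P['fence'])@[.04,.999,0])
s=get_state();print(s['t'],s['eef_pos'],s['ee_rot'],s['q'],s['force'],s['width'],s['gripper_force'])
cv2.imwrite('pics/wr4c.png',cv2.resize(im[90:310,160:460,::-1],(780,572),interpolation=cv2.INTER_CUBIC))
```

```text
fence [284.5, 159.9] 0.59 [0.4734 0.0246 0.091 ]
tape [303.0, 124.2] 0.56 [0.4486 0.0369 0.09  ]
0.0113099655655096
17.0833 [0.4801 0.0243 0.1781] [-3.1287  0.431   3.1065] [ 0.6108 -0.1834 -1.0172  0.6167 -0.4697 -2.7369] [ -7.8991   4.341  -29.954 ] 0.02724434508750548 19.996879398822784
```

View pics/wr4c.png

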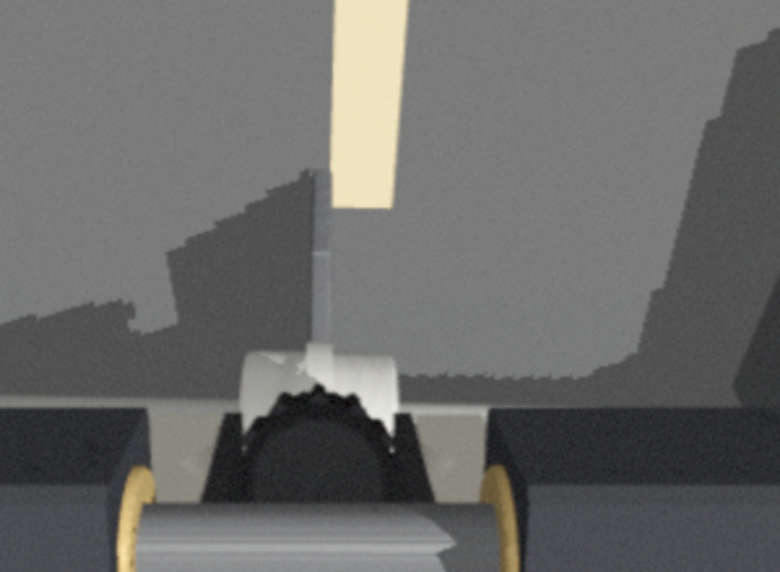

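Emit:
{"op": "arm_command", "data": {"commands": [{"tx":0,"ty":0.01,"tz":0.002,"twist":0},{"tx":0,"ty":0.022,"tz":0.005,"twist":0},{"tx":-0.003,"ty":0.035,"tz":0.008,"twist":0},{"tx":-0.003,"ty":0.043,"tz":0.008,"twist":0},{"tx":-0.003,"ty":0.043,"tz":0.008,"twist":0},{"tx":-0.003,"ty":0.043,"tz":0.008,"twist":0},{"tx":-0.003,"ty":0.043,"tz":0.008,"twist":0},{"tx":-0.003,"ty":0.043,"tz":0.008,"twist":0}]}}

```text
t: 17.75
eef_pos: [0.482, 0.0334, 0.1782]
ee_rot: [-3.128, 0.432, 3.105]
force: [-25.8, -1.1, -6.2]
width: 0.0273
gripper_force: 20.0
```

Run:
```python
from h import *
np.set_printoptions(precision=4,suppress=True)
c=calibration('wrist');im=grab_frame('wrist');save('wr5',im)
P={}
for q,z in(("fence",.091),("tape",.09)):
    for r in spot_point(q,'wrist')[:1]:P[q]=atz('wrist',r["uv"],z,c);print(q,r["uv"],round(r["score"],2),P[q])
print((P['tape']-P['fence'])@[.04,.999,0])
s=get_state();print(s['t'],s['eef_pos'],s['ee_rot'],s['q'],s['force'],s['width'],s['gripper_force'])
cv2.imwrite('pics/wr5c.png',cv2.resize(im[90:310,160:460,::-1],(780,572),interpolation=cv2.INTER_CUBIC))
```

```text
fence [284.6, 158.5] 0.66 [0.4747 0.0344 0.091 ]
tape [283.2, 117.7] 0.81 [0.4462 0.0346 0.09  ]
-0.000966633824526899
17.9 [0.482  0.0334 0.1782] [-3.1277  0.4323  3.1052] [ 0.6285 -0.1767 -1.0171  0.6339 -0.4722 -2.7713] [-25.6216  -1.1174  -6.6281] 0.027596164539741053 20.00159740447998
```

View pics/wr5c.png

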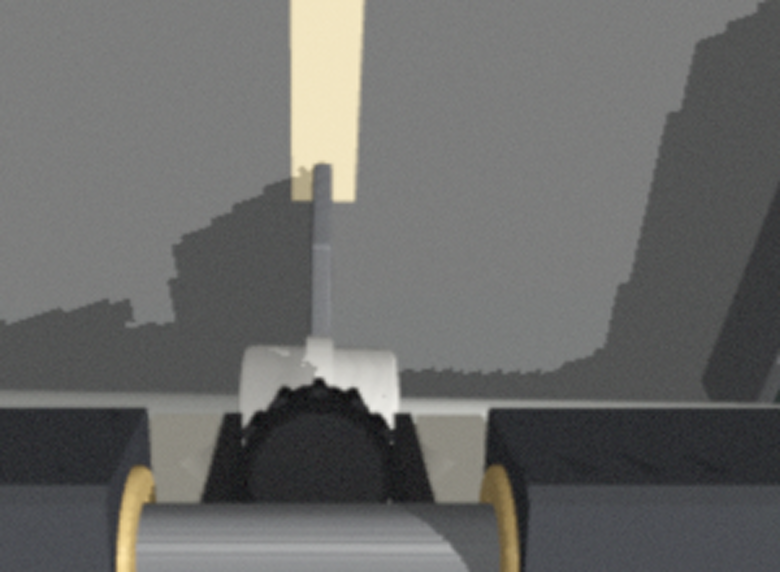

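Emit:
{"op": "arm_command", "data": {"commands": [{"tx":0,"ty":0,"tz":0,"twist":0},{"tx":0,"ty":0,"tz":0,"twist":0},{"tx":0,"ty":0,"tz":0,"twist":0},{"tx":0,"ty":0,"tz":0,"twist":0},{"tx":0,"ty":0,"tz":0,"twist":0},{"tx":0,"ty":0,"tz":0,"twist":0},{"tx":0,"ty":0,"tz":0,"twist":0},{"tx":0,"ty":0,"tz":0,"twist":0}], "claw": 0.65}}

```text
t: 18.57
eef_pos: [0.4843, 0.0361, 0.1806]
ee_rot: [-3.131, 0.439, 3.11]
force: [-1.0, 0.6, -0.0]
width: 0.0566
gripper_force: 0.0
```

Emit:
{"op": "arm_command", "data": {"commands": [{"tx":0,"ty":0,"tz":-0.03,"twist":0},{"tx":0.01,"ty":0,"tz":-0.08,"twist":0},{"tx":0.02,"ty":0,"tz":-0.16,"twist":0},{"tx":0.03,"ty":0,"tz":-0.25,"twist":0},{"tx":0.03,"ty":0,"tz":-0.34,"twist":0},{"tx":0.03,"ty":0,"tz":-0.42,"twist":0},{"tx":0.03,"ty":0,"tz":-0.47,"twist":0},{"tx":0.03,"ty":0,"tz":-0.5,"twist":0}]}}

```text
t: 19.23
eef_pos: [0.4245, 0.0399, 0.2927]
ee_rot: [-3.134, 0.441, 3.11]
force: [0.3, 1.0, -1.0]
width: 0.057
gripper_force: 0.0
```

Run:
```python
from h import *
np.set_printoptions(precision=4,suppress=True)
c=calibration('wrist');im=grab_frame('wrist')
P={}
for q,z in(("fence",.091),("tape",.09)):
    for r in spot_point(q,'wrist')[:1]:P[q]=atz('wrist',r["uv"],z,c);print(q,r["uv"],round(r["score"],2),P[q])
print((P['tape']-P['fence'])@[.04,.999,0])
s=get_state();print(s['t'],s['eef_pos'],s['force'],s['width'],s['qd'])
cv2.imwrite('pics/wr6c.png',cv2.resize(im[50:270,160:460,::-1],(780,572),interpolation=cv2.INTER_CUBIC))
```

```text
fence [278.4, 146.9] 0.62 [0.4771 0.0334 0.091 ]
tape [278.9, 120.5] 0.76 [0.4486 0.035  0.09  ]
0.00047959807813295147
19.3833 [0.4246 0.0398 0.291 ] [-0.325  -0.0896 -0.4939] 0.05667906151672942 [-0.0133  0.0219 -0.0207 -0.0044  0.0133  0.0003]
```

View pics/wr6c.png

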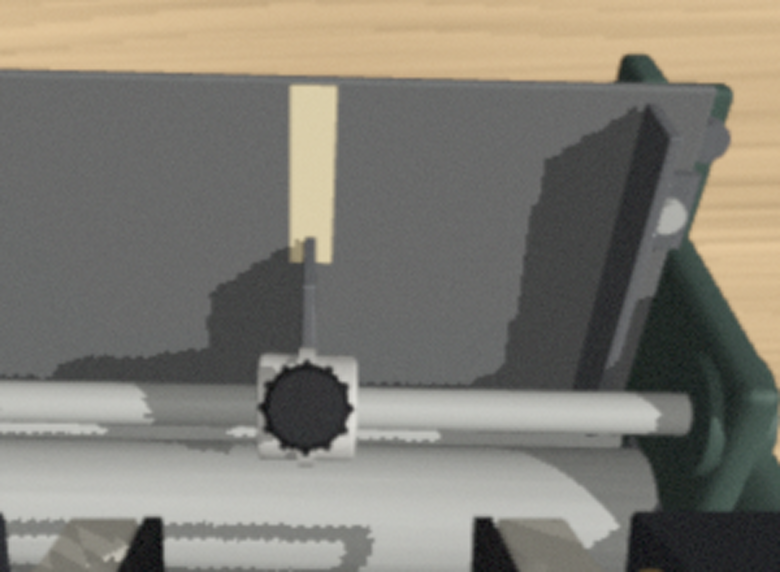

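The released fence stands at crop x≈310, against the tape spanning 290–332 (middle about 311), so it is within about 1 mm. The gripper is clear.

```bash
python3 -c "
from station import *
print(job_done())"
```

```text
the job is handed in; nothing more can be done
None
```

The edge guide's fence stands within about 1 mm of the tape's middle line; it was brought to rest before I let go, the gripper is drawn clear, and the job is handed in at about 19.4 s (no verdict was returned; joint 3 read 1.2516 against its stated 1.25 limit while I tilted the tool).

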